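# Heft two parts cases and dock the full one

## Task

One of the two blue parts cases is full and the other nearly empty, and they look the same. Lift the left one (as the robot sees it, the +y side) clear of the bench to feel its weight and stand it back where it was, then lift the right one the same way; whichever is heavier goes into the feed dock: stand it in the channel, slide it along until it is fully home against the red backstop and keep it pressed there with a steady push of about 10 N for a good second, never ramming it, then let go. The lighter case must be left standing where it was, and the other things on the bench left alone.

Things in the scene. Friction and masses are not known exactly. Their poses are not given: they have to be found in the camera images.
- case_1: blue plastic parts case, lid shut, blank white label on top, one of two alike (one full, one nearly empty: they differ by 250 g or more, both 0.2 to 0.95 kg; the name tells nothing). 90 mm long (its x), 52 mm wide (its y), 72 mm high (its z), upright on the bench. Origin: centre of the underside. Grip it across the 52 mm width, near the top
- case_2: blue plastic parts case, lid shut, blank white label on top, one of two alike (one full, one nearly empty: they differ by 250 g or more, both 0.2 to 0.95 kg; the name tells nothing). 90 mm long (its x), 52 mm wide (its y), 72 mm high (its z), upright on the bench. Origin: centre of the underside. Grip it across the 52 mm width, near the top
- dock: feed dock, fixed: straight open-topped channel, slippery black floor (friction about 0.15), low aluminium walls. 220 mm long (its x, pointing to the backstop end), 86 mm wide. Origin: centre of the underside; channel floor 6 mm above it. Walls 57 mm apart inside, straight to 14 mm above the underside, then lips flare outward up to 26 mm. A case goes in from above, lengthwise (its x along the dock's x, either way round)
- backstop: red block fixed on the channel floor, 45 to 75 mm beyond the dock's centre along the dock's x, square to it; 16 mm thick (its x), 54 wide, 64 high. Origin: centre of its underside. A case fully home touches its face (x = -8 mm), the case's origin 53 mm short of this one. Rigid; its pad registers a case under a steady push of about 10 N (4 N or less does not) and is spoilt above 22 N
- tape: bystander: cardboard-coloured tape roll, 90 mm outside diameter, 24 mm high, lying flat. Origin: centre of the underside
- spray: bystander: white bottle with a blue cap, 52 mm diameter, 150 mm high. Origin: centre of the underside
- driver: bystander: screwdriver lying on the bench, about 200 mm long along its x. Origin under its middle, on the bench
Not all that is in view belongs to the job. What is shaped like the case_1 but brown, green or turquoise is not meant.

How it is judged:
By the outcome, as a careful person would: the job done as asked, in the order asked, and still so for the second after the job is handed in, with the robot touching nothing.
It also fails if it takes over 72 s, if anything falls off the work surface, if the arm or the gripper's body presses on something with over 40 N, if the wrist force passes 120 N, or if a joint passes its speed limit or range.

## Robot

A 6-joint arm with a two-finger parallel gripper is mounted at the origin on the work surface. World frame = base frame: x ahead of the robot, y to its left, z up, the work surface at z = 0. Lengths are in m, angles in rad, forces in N, time in s.
With the tool pointing down it reaches from about 0.3 to 0.875 m from the base axis. Payload 6.4 kg.
Tool frame: the origin (TCP) lies at the very end of the fingers, on their centre line; the grasp point (between the pads) lies 19 mm behind it; z points along the fingers, y is the line along which they close (so a half turn about z gives the same grasp; the last joint's range is limited). The gripper opens to 88 mm and grips with 3 to 60 N. Pads are 18 mm wide; open, the fingers measure 123 mm over their backs; the gripper's body (75 mm by 187 mm) begins 45 mm behind the grasp point.
Start: joints at [-1.53, 0.181, 1.607, -0, 1.354, -0.206], TCP at [0.14, -0.558, 0.239] pointing down, gripper open.
Joint ranges: [-2.99, 2.99], [-0.89, 2.07], [0.3, 2.58], [-1.14, 4.28], [0, 2.63], [-3.12, 3.12]. Speed limits (rad/s): [2.57, 2.57, 3.01, 3.14, 3.14, 3.14].

## Interface

Orientations are given as a rotation vector (axis times angle).
In Python, from cell import arm gives the robot as it stands. The module is installed in compiled form; this text tells all that it offers.
- The arm moves only by the tool drive_tool, never from a script. Its argument "deltas" is a list that holds one entry, the list of rows, each a list of 7 numbers: the shift along the tool's x, y, z in cm, then the turn, a rotation vector about the tool's x, y, z in degrees, then the opening, from 0 (shut) to 1 (fully open). A call has 1 to 20 rows; each row shifts and turns the commanded pose from where the row before left it, along the tool's axes as they then stand; what a row does not reach is not made up. A row lasts 1/10 s, in which the tool goes at most 50 mm and 8.59 degrees, less where a joint would pass 70% of its speed; a pose out of reach is approached as far as the arm can. A call is refused whole if a number of a shift passes 5 or a number of a turn 8.59, either way. A call with a gripper value outside its range is refused whole. The fingers move at their own pace and stop on an object; the grip force is fixed at half the most. Time passes only in rows, so rows that do not move let the fingers close. It gives the time, the measured TCP pose, the force, the opening and the grip force at its end, in the units of the state.
- arm.get_state(): the state, without advancing time (a new reading comes with each control period).
- arm.snapshot(name): name is "scene" or "top"; returns the picture (400x640x3 uint8, red, green, blue); there is no depth.
- arm.camera_model(name): a dict with "intrinsics" (3x3 intrinsics, pixels), "distortion" ([k1, k2, p1, p2, k3] as OpenCV has them; the pictures are not rectified), "R" (3x3) and "t" (3): a world point X has camera coordinates R X + t. Camera axes: x right, y down, z forward; pixel columns grow to the right and rows downward; lengths in m; the calibration is good to about 2 mm. A picture is of the moment at which its call begins. camera_model takes no time and is no camera call.
- arm.close_job(): hands the job in; it is judged then, once.
The state is a dict: "t": time; "qpos": joint angles; "qvel": joint speeds; "joint_torque": joint torques, N m; "ee_pos": TCP position; "tcp_rot": TCP orientation; "ft_force": force on the tool from outside, world axes, zero at the start; "ft_torque": the same for the moment, N m; "grip_width": opening from 0.0 (shut) to 1.0 (fully open); "grip_force": force on a finger pad.
Only numpy, scipy, OpenCV 4.12 (cv2) and the standard library are available. Lean on these libraries where they do the work, as an engineer would, in place of code of your own. Each camera call takes 0.05 s, during which the arm holds its last target. There are 200 camera calls.

## Working session

There is one attempt and no reset: what is moved stays moved. The work goes in short steps, Python scripts to look and compute and a tool call to move; the robot and the scene stay as the last step left them, time stands still between calls to the robot, and variables do not carry over. Pictures are saved under pics/ and viewed, at most 10 in all, crops included, and the job is handed in when it is done.

Besides the shell and the picture viewer there is one more tool, called as name([rows], argument=value, ...), one row to a line, values as JSON. drive_tool: Moves the arm, as the interface text tells. Its arguments: {"type":"object","properties":{"deltas":{"type":"array","items":{"type":"array","items":{"type":"array","items":{"type":"number"}}}}},"required":["deltas"]}

```bash
mkdir -p pics; python3 - <<'E'
from cell import arm
import cv2,numpy as np
for n in("scene","top"):
    cv2.imwrite(f"pics/{n}0.png",arm.snapshot(n)[:,:,::-1])
    m=arm.camera_model(n); print(n,np.round(m["intrinsics"],1).tolist(),m["distortion"],np.round(m["R"],3).tolist(),np.round(m["t"],3))
s=arm.get_state(); print(s)
E
```

```text
scene [[418.2, 0.0, 319.0], [0.0, 418.2, 196.2], [0.0, 0.0, 1.0]] [-0.05466488  0.          0.          0.          0.        ] [[0.527, 0.85, 0.002], [0.552, -0.341, -0.761], [-0.646, 0.402, -0.649]] [-0.279 -0.286  1.498]
top [[442.8, 0.0, 333.7], [0.0, 442.8, 200.9], [0.0, 0.0, 1.0]] [-0.01937481  0.          0.          0.          0.        ] [[0.002, -1.0, -0.019], [-0.997, -0.0, -0.073], [0.073, 0.019, -0.997]] [0.013 0.575 1.211]
{'t': 0.1, 'qpos': array([-1.53028396e+00,  1.81487978e-01,  1.60784811e+00,  3.04509656e-06,
        1.35381345e+00, -2.06322995e-01]), 'qvel': array([ 0.00126474, -0.0003921 , -0.00192439, -0.00015882, -0.00054245,
        0.00056513]), 'joint_torque': array([ 2.57922047e-04, -4.34822559e+01, -3.42696691e+01,  7.02949427e-02,
        3.39971075e-02, -3.21709354e-05]), 'ee_pos': array([ 0.14047948, -0.55710064,  0.23791725]), 'tcp_rot': array([-3.11615739e+00, -3.86552528e-01, -2.07068314e-04]), 'ft_force': array([0.96104863, 0.4062139 , 0.30959351]), 'ft_torque': array([-0.01580905, -0.053575  ,  0.00303175]), 'grip_force': 0.0, 'grip_width': 0.9974653170879515}
```

View pics/scene0.png

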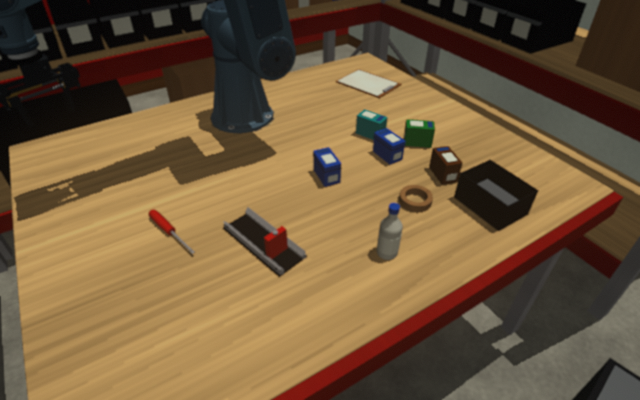

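View pics/top0.png

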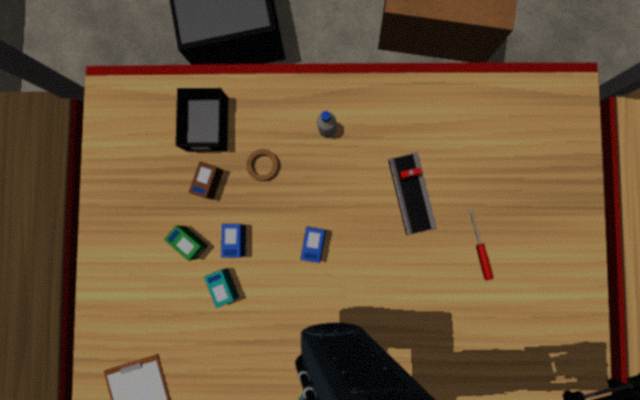

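The scene shows the blue cases at about (327,166) and (388,146), with the dock at (265,240). In the top view the cases are at (233,240) and (313,244), the dock is at (412,193) and the red backstop at (411,173). I'll zoom in on the top view.

```bash
cat > h.py <<'E'
from cell import arm
import cv2,numpy as np
np.set_printoptions(precision=4,suppress=True)
def ray(n,px,z):
    m=arm.camera_model(n);K=np.array(m["intrinsics"]);R=np.array(m["R"]);t=np.array(m["t"])
    u=cv2.undistortPoints(np.array(px,float).reshape(-1,1,2),K,np.array(m["distortion"])).reshape(-1,2)
    d=np.c_[u,np.ones(len(u))]@R; c=-R.T@t
    return (c+d*((z-c[2])/d[:,2])[:,None])[:,:2]
def proj(n,P):
    m=arm.camera_model(n)
    return cv2.projectPoints(np.array(P,float).reshape(-1,1,3),cv2.Rodrigues(np.array(m["R"]))[0],np.array(m["t"]),np.array(m["intrinsics"]),np.array(m["distortion"]))[0].reshape(-1,2)
E
python3 - <<'E'
from h import *
im=cv2.imread("pics/top0.png")
c=lambda x,y,w,h,s:cv2.resize(im[y:y+h,x:x+w],None,fx=s,fy=s,interpolation=cv2.INTER_CUBIC)
a=c(160,215,180,100,4)
cv2.imwrite("pics/c1.png",a)
cv2.imwrite("pics/c2.png",c(380,145,66,96,6))
hsv=cv2.cvtColor(im,cv2.COLOR_BGR2HSV)
for v in(60,90,110,130):
    m=cv2.inRange(hsv,(108,110,v),(128,255,255))
    m=cv2.morphologyEx(m,cv2.MORPH_CLOSE,np.ones((3,3)))
    for k in cv2.findContours(m,0,1)[0]:
        if cv2.contourArea(k)>100: print(v,cv2.contourArea(k),cv2.minAreaRect(k))
for p in[(233,240),(313,244)]: print(hsv[p[1]+14,p[0]-20:p[0]+20].tolist())
E
```

```text
60 575.5 ((312.7972106933594, 244.29080200195312), (19.233049392700195, 32.59766387939453), 9.865806579589844)
60 557.5 ((231.0, 240.5), (31.0, 18.0), 90.0)
90 553.0 ((312.4597473144531, 244.2281951904297), (18.47917366027832, 32.613712310791016), 10.007980346679688)
90 527.0 ((230.5, 240.5), (31.0, 17.0), 90.0)
110 538.0 ((312.2315673828125, 244.18792724609375), (18.015745162963867, 32.613712310791016), 10.007980346679688)
110 525.5 ((230.5, 240.5), (31.0, 17.0), 90.0)
130 377.5 ((312.16217041015625, 244.0270233154297), (17.09749412536621, 30.90700912475586), 9.462322235107422)
130 387.0 ((230.0, 240.5), (31.0, 16.0), 90.0)
[[20, 123, 155], [21, 115, 158], [20, 120, 155], [20, 127, 153], [20, 127, 156], [21, 125, 155], [20, 121, 146], [16, 64, 128], [113, 76, 118], [111, 173, 137], [110, 193, 136], [110, 203, 117], [109, 217, 106], [108, 201, 108], [109, 212, 106], [109, 194, 109], [110, 207, 107], [108, 216, 105], [110, 205, 103], [110, 199, 114], [108, 208, 108], [110, 205, 108], [110, 204, 114], [109, 201, 128], [110, 192, 141], [110, 193, 139], [110, 202, 110], [108, 221, 68], [110, 234, 37], [118, 255, 15], [120, 217, 27], [120, 82, 28], [15, 85, 36], [16, 122, 65], [16, 128, 74], [13, 141, 78], [17, 151, 76], [16, 131, 82], [17, 141, 98], [19, 121, 129]]
[[18, 127, 157], [19, 128, 155], [20, 129, 154], [19, 126, 158], [19, 126, 156], [19, 130, 153], [19, 111, 140], [178, 30, 103], [113, 120, 125], [111, 178, 139], [110, 187, 139], [110, 195, 132], [110, 195, 127], [110, 199, 122], [110, 203, 127], [109, 206, 125], [109, 202, 125], [109, 203, 123], [109, 207, 118], [109, 210, 113], [109, 204, 110], [109, 221, 105], [110, 204, 109], [109, 201, 117], [110, 205, 128], [109, 211, 127], [111, 212, 107], [115, 141, 67], [0, 64, 52], [16, 129, 69], [16, 138, 72], [16, 146, 75], [14, 137, 78], [18, 130, 92], [20, 135, 130], [19, 131, 148], [18, 134, 154], [18, 132, 155], [19, 133, 152], [19, 126, 156]]
```

View pics/c1.png

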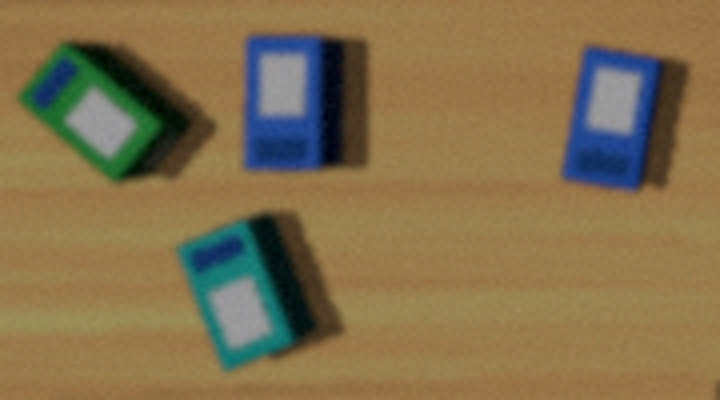

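View pics/c2.png

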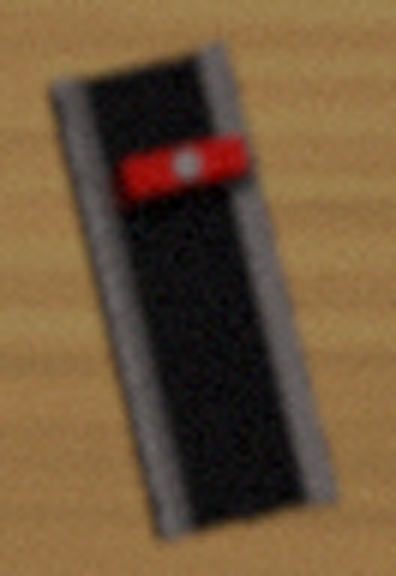

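```bash
python3 - <<'E'
from h import *
def rep(nm,c,s,o,z):
    P=ray("top",(np.array(c)+.5)/s-.5+np.array(o),z)
    e=[np.linalg.norm(P[i]-P[(i+1)%4]) for i in range(4)]
    d=(P[0]-P[3])+(P[1]-P[2])
    print(nm,P.mean(0),"sides",np.array(e),"yaw",np.degrees(np.arctan2(d[1],d[0])),P.tolist())
rep("L",[(246,36),(320,37),(320,168),(246,169)],4,(160,215),.072)
rep("R",[(586,46),(659,56),(639,188),(564,180)],4,(160,215),.072)
rep("turq",[(179,246),(250,218),(298,347),(227,370)],4,(160,215),.072)
rep("green",[(70,44),(20,97),(118,180),(162,124)],4,(160,215),.072)
rep("dock",[(52,88),(222,40),(338,497),(162,540)],6,(380,145),.026)
rep("backtop",[(117,157),(246,136),(250,168),(122,200)],6,(380,145),.070)
m=arm.camera_model("top");print("cam",-np.array(m["R"]).T@np.array(m["t"]))
E
```

```text
L [0.4657 0.288 ] sides [0.0498 0.087  0.0495 0.0884] yaw 1.046878593836621 [[0.5098473119407755, 0.31365578085994955], [0.5092752504347642, 0.2638649900390572], [0.4223330391042284, 0.26240563380598564], [0.4214746733757379, 0.31191151909809917]]
R [0.4564 0.0683] sides [0.049  0.0881 0.05   0.0897] yaw -8.72527718882855 [[0.5036037480114186, 0.08590200557825049], [0.4970501016168429, 0.03729892724552253], [0.40992149956399115, 0.05023598971191004], [0.41501457772384387, 0.09993288274643719]]
turq [0.3385 0.3154] sides [0.0507 0.0908 0.0494 0.0877] yaw 22.10544485480497 [[0.3704689635615666, 0.3557605996115593], [0.38915248966973376, 0.3086149933459679], [0.3047863108811061, 0.27512968482848854], [0.2894539658800026, 0.32207326782819956]]
green [0.4595 0.4162] sides [0.0484 0.0872 0.0471 0.0828] yaw 50.52677270582504 [[0.504245379221156, 0.4324930369334077], [0.4687218194271132, 0.46542023694244156], [0.4138218657491669, 0.39772201599477974], [0.45107830554665806, 0.36897059214518435]]
dock [ 0.5967 -0.2026] sides [0.0822 0.2178 0.0831 0.2148] yaw 13.278694412880489 [[0.690736853216124, -0.1382533407083901], [0.7132026018500013, -0.21729835797921934], [0.5012978230787248, -0.2678423766625873], [0.4815276843308344, -0.187091112726395]]
backtop [ 0.6484 -0.1921] sides [0.0584 0.0145 0.0589 0.0194] yaw 6.160613343018327 [[0.6521672037948403, -0.1623943335377767], [0.6615989177197893, -0.22000180943820763], [0.647197924860653, -0.2215958184771187], [0.632834214831153, -0.16444154609578826]]
cam [ 0.4843 -0.01    1.2499]
```

drive_tool([
  [[3,0,0,0,0,6.5,1],[4,0,0,0,0,6.5,1],[4.5,0,0,0,0,0,1],[4.5,-1,0,0,0,0,1],[4.5,-2,0,0,0,0,1],[4,-3,0,0,0,0,1],[3,-4,0,0,0,0,1],[3,-4,0,0,0,0,1],[3,-4,0,0,0,0,1],[1,-4.5,0,0,0,0,1],[0,-4.5,0,0,0,0,1],[0,-4.5,0,0,0,0,1],[0,-4.5,0,0,0,0,1],[0,-4.5,0,0,0,0,1],[0,-4.5,0,0,0,0,1],[0,-4.5,0,0,0,0,1],[0,-4.5,0,0,0,0,1],[0,-4.5,0,0,0,0,1],[0,-4.5,0,0,0,0,1],[0,-4.5,0,0,0,0,1]],
])

```text
t: 2.1
ee_pos: [0.4701, 0.1372, 0.2386]
tcp_rot: [3.141, 0.031, -0.0]
ft_force: [0.4, -0.1, -0.2]
grip_width: 0.997
grip_force: 0.0
```

```bash
cat >> h.py <<'E'
from scipy.spatial.transform import Rotation as Ro
def go(x,y,z,yaw):
    s=arm.get_state();R=Ro.from_rotvec(s["tcp_rot"]).as_matrix()
    print("t",s["t"],"pos",s["ee_pos"],"yaw",np.degrees(np.arctan2(R[1,0],R[0,0])),"tilt",R[:2,2],"F",s["ft_force"],"T",s["ft_torque"],"w",s["grip_width"],s["grip_force"],"q",s["qpos"])
    a=np.radians(yaw);T=np.array([[np.cos(a),np.sin(a),0],[np.sin(a),-np.cos(a),0],[0,0,-1]]).T
    d=Ro.from_matrix(R.T@T).as_rotvec(degrees=True)
    print("turn deg",d,"shift cm (tool axes now)",R.T@(np.array([x,y,z])-s["ee_pos"])*100,"(axes after turn)",T.T@(np.array([x,y,z])-s["ee_pos"])*100)
E
python3 -c "
from h import *
go(.4657,.288,.045,1)"
```

```text
t 2.1 pos [0.4701 0.1372 0.2386] yaw 1.1361483039995646 tilt [-0.0002 -0.    ] F [ 0.4141 -0.0549 -0.2083] T [ 0.0273 -0.0638  0.0378] w 0.9973413145669475 0.0 q [ 0.0411 -0.0128  1.8157 -0.      1.3389  1.5921]
turn deg [0.002  0.0096 0.1361] shift cm (tool axes now) [ -0.1407 -15.0849  19.3559] (axes after turn) [ -0.1798 -15.0838  19.3564]
```

drive_tool([
  [[0,-4,0,0,0,0,1],[0,-4,2,0,0,0,1],[0,-2,3,0,0,0,1],[0,0,2,0,0,0,1],[0,0,0,0,0,0,1],[0,0,0,0,0,0,1]],
])

```text
t: 2.7
ee_pos: [0.4686, 0.2352, 0.1687]
tcp_rot: [3.141, 0.031, -0.002]
ft_force: [0.1, -0.2, 0.0]
grip_width: 0.998
grip_force: 0.0
```

```bash
python3 -c "
from h import *
go(.4657,.288,.045,1)
cv2.imwrite('pics/t1.png',arm.snapshot('top')[:,:,::-1])"
```

```text
t 2.7 pos [0.4686 0.2352 0.1687] yaw 1.1374883299147607 tilt [-0.001  -0.0003] F [ 0.1257 -0.1887  0.0467] T [ 0.0359 -0.0107  0.0365] w 0.9980341261163531 0.0 q [ 0.2387  0.1445  1.7987 -0.0001  1.1994  1.7896]
turn deg [0.0181 0.0586 0.1375] shift cm (tool axes now) [-0.1695 -5.2876 12.3677] (axes after turn) [-0.1948 -5.2832 12.3692]
```

drive_tool([
  [[0,-3,0,0,0,0,1],[-0.2,-2.3,1,0,0,0,1],[0,0,3,0,0,0,1],[0,0,2,0,0,0,1],[0,0,0,0,0,0,1],[0,0,0,0,0,0,1]],
])

```text
t: 3.35
ee_pos: [0.4667, 0.2881, 0.1101]
tcp_rot: [-3.141, -0.03, -0.002]
ft_force: [1.2, 0.2, -0.5]
grip_width: 0.997
grip_force: 0.0
```

```bash
python3 -c "
from h import *
go(.4657,.288,.045,1)
cv2.imwrite('pics/s1.png',cv2.resize(arm.snapshot('scene')[70:220,270:490,::-1],None,fx=3,fy=3))"
```

```text
t 3.35 pos [0.4667 0.2881 0.1101] yaw 1.0861855665922158 tilt [0.0014 0.0005] F [ 1.2198  0.1888 -0.4823] T [ 0.014  -0.0143  0.0306] w 0.9971240132309336 0.0 q [ 0.3366  0.2739  1.7775 -0.      1.0887  1.8884]
turn deg [-0.0273 -0.0832  0.0862] shift cm (tool axes now) [-0.1102  0.0123  6.5122] (axes after turn) [-0.1007  0.0094  6.5124]
```

View pics/s1.png

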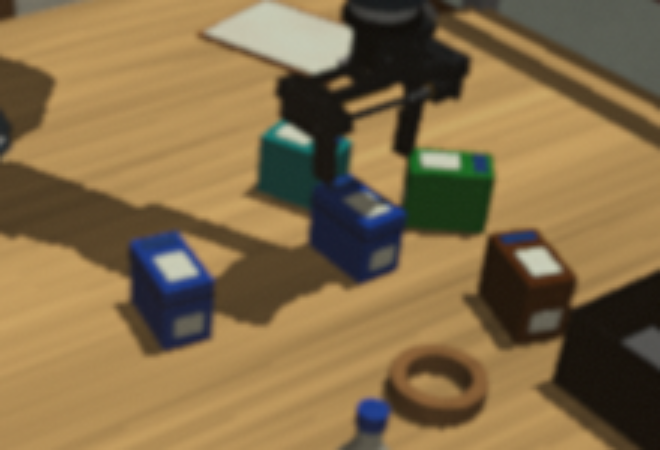

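The crop shows the fingers over the left blue case at about (355,190), one on each side. The far finger at (407,130) is clear of the green case. I'll descend.

drive_tool([
  [[-0.1,0,2,0,0,0,1],[0,0,2,0,0,0,1],[0,0,1.5,0,0,0,1],[0,0,0.9,0,0,0,1],[0,0,0,0,0,0,1],[0,0,0,0,0,0,0.75],[0,0,0,0,0,0,0.65],[0,0,0,0,0,0,0.6],[0,0,0,0,0,0,0.5],[0,0,0,0,0,0,0.4],[0,0,0,0,0,0,0.4],[0,0,0,0,0,0,0.4]],
])

```text
t: 4.6
ee_pos: [0.4649, 0.2884, 0.0451]
tcp_rot: [-3.141, -0.031, -0.001]
ft_force: [-1.8, -0.4, 3.5]
grip_width: 0.589
grip_force: 29.9
```

```bash
python3 -c "
from h import *
go(.4657,.288,.045,1)"
```

```text
t 4.6 pos [0.4649 0.2884 0.0451] yaw 1.143715470569646 tilt [0.0004 0.0001] F [-1.8163 -0.4444  3.503 ] T [-0.0511  0.1289  0.0176] w 0.5891194796497068 29.917178861796856 q [ 0.3382  0.3762  1.8035 -0.      0.9614  1.8891]
turn deg [-0.0066 -0.0255  0.1437] shift cm (tool axes now) [0.0785 0.04   0.0079] (axes after turn) [0.0786 0.0398 0.0079]
```

drive_tool([
  [[0,0,-0.5,0,0,0,0.4],[0,0,-1,0,0,0,0.4],[0,0,-1.5,0,0,0,0.4],[0,0,-1.5,0,0,0,0.4],[0,0,-1,0,0,0,0.4],[0,0,-0.5,0,0,0,0.4],[0,0,0,0,0,0,0.4],[0,0,0,0,0,0,0.4],[0,0,0,0,0,0,0.4],[0,0,0,0,0,0,0.4],[0,0,0,0,0,0,0.4]],
])

```text
t: 5.7
ee_pos: [0.4644, 0.2882, 0.1042]
tcp_rot: [3.141, 0.031, -0.001]
ft_force: [0.5, -0.4, -2.1]
grip_width: 0.587
grip_force: 29.9
```

```bash
python3 -c "
from h import *
go(.4649,.2884,.0455,1)
for i in range(4): arm.snapshot('top');s=arm.get_state();print(s['ft_force'],s['ft_torque'],s['grip_width'],s['ee_pos'])"
```

```text
t 5.7 pos [0.4644 0.2882 0.1042] yaw 1.1403517050724343 tilt [-0.0009 -0.0003] F [ 0.4588 -0.448  -2.0937] T [ 0.0351 -0.0016  0.0351] w 0.5867751332229453 29.91907917894423 q [ 0.3382  0.2803  1.7835 -0.      1.0787  1.8891]
turn deg [0.0172 0.0517 0.1404] shift cm (tool axes now) [ 0.0563 -0.0206  5.8701] (axes after turn) [ 0.0509 -0.0189  5.8701]
[-0.2973 -0.6076 -3.355 ] [0.0088 0.0104 0.0218] 0.588793636811481 [0.4645 0.2882 0.1043]
[ 0.1102 -0.754  -3.6402] [-0.0114  0.06    0.0537] 0.5834473367800281 [0.4646 0.2882 0.1044]
[-0.0545  0.3693 -2.516 ] [-0.006   0.029   0.0272] 0.5835748088362158 [0.4646 0.2883 0.1045]
[-0.3725 -0.2939 -3.0035] [ 0.0433 -0.0265  0.0051] 0.5892486169198529 [0.4646 0.2883 0.1046]
```

drive_tool([
  [[0,0,1,0,0,0,0.4],[0,0,1.5,0,0,0,0.4],[0,0,1.5,0,0,0,0.4],[0,0,1,0,0,0,0.4],[0,0,0.5,0,0,0,0.4],[0,0,0.2,0,0,0,0.4],[0,0,0.1,0,0,0,0.4],[0,0,0.1,0,0,0,0.4],[0,0,0,0,0,0,0.4],[0,0,0,0,0,0,0.4]],
])

```text
t: 6.9
ee_pos: [0.465, 0.2884, 0.0461]
tcp_rot: [-3.141, -0.031, -0.001]
ft_force: [-0.2, -0.0, -2.7]
grip_width: 0.594
grip_force: 29.9
```

```bash
python3 -c "
from h import *
go(.4649,.2884,.0451,1)"
```

```text
t 6.9 pos [0.465  0.2884 0.0461] yaw 1.1459618247152774 tilt [0.0008 0.0003] F [-0.2411 -0.0338 -2.7315] T [-0.0484 -0.0073  0.0281] w 0.5940232964164048 29.91904783062637 q [ 0.3382  0.3743  1.8033 -0.      0.9631  1.889 ]
turn deg [-0.0146 -0.0443  0.146 ] shift cm (tool axes now) [-0.0083  0.0037  0.104 ] (axes after turn) [-0.0082  0.0037  0.104 ]
```

drive_tool([
  [[0,0,0.1,0,0,0,0.4],[0,0,0,0,0,0,0.4],[0,0,0,0,0,0,0.7],[0,0,0,0,0,0,0.85],[0,0,0,0,0,0,0.9],[0,0,0,0,0,0,0.9],[0,0,-1.5,0,0,0,0.9],[0,0,-3,0,0,0,0.95],[0,0,-3,0,0,0,1],[0,0,-2,0,0,0,1],[0,0,-1,0,0,0,1]],
])

```text
t: 8.0
ee_pos: [0.4661, 0.2889, 0.1531]
tcp_rot: [-3.14, -0.031, -0.007]
ft_force: [-0.0, -0.3, 0.4]
grip_width: 1.002
grip_force: 0.0
```

```bash
python3 -c "
from h import *
go(.4564,.0683,.11,-8.7)"
```

```text
t 8.0 pos [0.4661 0.2889 0.1531] yaw 1.1463002571945629 tilt [0.0044 0.0016] F [-0.0135 -0.2803  0.4161] T [ 0.0408  0.0267 -0.0128] w 1.0021299353052302 0.0 q [0.3383 0.2121 1.7543 0.     1.1706 1.8891]
turn deg [-0.1057 -0.244   9.8465] shift cm (tool axes now) [-1.426  22.0378  4.2756] (axes after turn) [ 2.3812 21.9476  4.3142]
```

drive_tool([
  [[0,0,0,0,0,4.9,1],[0,2,0,0,0,4.9,1],[0.4,4,0,0,0,0,1],[0.5,4.5,0,0,0,0,1],[0.5,4.5,0,0,0,0,1],[0.4,4,1,0,0,0,1],[0.4,2,2,0,0,0,1],[0.2,0.7,1,0,0,0,1],[0,0,0,0,0,0,1],[0,0,0,0,0,0,1],[0,0,0,0,0,0,1]],
])

```text
t: 9.1
ee_pos: [0.4579, 0.071, 0.1104]
tcp_rot: [-3.133, 0.235, -0.001]
ft_force: [-0.1, 0.4, -0.5]
grip_width: 0.999
grip_force: 0.0
```

```bash
python3 -c "
from h import *
go(.4564,.0683,.045,-8.7)"
```

```text
t 9.1 pos [0.4579 0.071  0.1104] yaw -8.569904558391881 tilt [0.0009 0.0001] F [-0.074   0.3536 -0.5153] T [0.0751 0.0005 0.0071] w 0.9987703085085692 0.0 q [-0.1033  0.0963  1.9893  0.0003  1.0551  1.617 ]
turn deg [-0.0159 -0.0504  0.1301] shift cm (tool axes now) [-0.1143  0.2953  6.5373] (axes after turn) [-0.1079  0.2938  6.5375]
```

drive_tool([
  [[-0.1,0.3,1,0,0,0,1],[0,0,2,0,0,0,1],[0,0,2,0,0,0,1],[0,0,1,0,0,0,1],[0,0,0.5,0,0,0,1],[0,0,0,0,0,0,1],[0,0,0,0,0,0,0.75],[0,0,0,0,0,0,0.65],[0,0,0,0,0,0,0.6],[0,0,0,0,0,0,0.5],[0,0,0,0,0,0,0.4],[0,0,0,0,0,0,0.4],[0,0,0,0,0,0,0.4]],
])

```text
t: 10.4
ee_pos: [0.4564, 0.0675, 0.0451]
tcp_rot: [-3.132, 0.237, -0.001]
ft_force: [-0.3, 5.0, 5.0]
grip_width: 0.588
grip_force: 29.9
```

```bash
python3 -c "
from h import *
go(.4564,.0683,.045,-8.7)"
```

```text
t 10.4 pos [0.4564 0.0675 0.0451] yaw -8.6651769099722 tilt [0.0008 0.0006] F [-0.3087  5.0244  4.9522] T [ 0.736   0.0318 -0.0201] w 0.5881044368387088 29.92359085008502 q [-0.1117  0.2157  2.0204  0.0009  0.9048  1.6098]
turn deg [-0.0411 -0.0426  0.0348] shift cm (tool axes now) [-0.0112 -0.0744  0.0126] (axes after turn) [-0.0112 -0.0744  0.0125]
```

drive_tool([
  [[0,0,-0.5,0,0,0,0.4],[0,0,-1,0,0,0,0.4],[0,0,-1.5,0,0,0,0.4],[0,0,-1.5,0,0,0,0.4],[0,0,-1,0,0,0,0.4],[0,0,-0.5,0,0,0,0.4],[0,0,0,0,0,0,0.4],[0,0,0,0,0,0,0.4],[0,0,0,0,0,0,0.4],[0,0,0,0,0,0,0.4],[0,0,0,0,0,0,0.4]],
])

```text
t: 11.5
ee_pos: [0.4557, 0.0672, 0.1043]
tcp_rot: [-3.133, 0.237, 0.001]
ft_force: [0.9, -0.3, -8.6]
grip_width: 0.587
grip_force: 29.9
```

```bash
python3 -c "
from h import *
go(.4564,.0683,.045,-8.7)
for i in range(4): arm.snapshot('top');s=arm.get_state();print(s['ft_force'],s['ft_torque'],s['grip_width'],s['ee_pos'])
print('dock')
a=np.radians(13.3);c=np.array([.5967,-.2026])-.04*np.array([np.cos(a),np.sin(a)])
go(*c,.12,13.3)"
```

```text
t 11.5 pos [0.4557 0.0672 0.1043] yaw -8.660643993405209 tilt [-0.0009  0.0001] F [ 0.9024 -0.3232 -8.5805] T [ 0.0444 -0.0115  0.0247] w 0.5869151686993923 29.919987469911575 q [-0.1122  0.1021  1.998  -0.      1.0425  1.6098]
turn deg [0.0035 0.0524 0.0394] shift cm (tool axes now) [ 0.0591 -0.1212  5.928 ] (axes after turn) [ 0.0535 -0.1209  5.9281]
[-0.7135  0.5705 -7.6764] [ 0.1221 -0.0129 -0.0053] 0.588365547461716 [0.4558 0.0672 0.1044]
[-0.4221 -0.1425 -7.8863] [ 0.0657 -0.0382  0.0156] 0.5885346459136769 [0.4559 0.0672 0.1045]
[ 0.9486 -0.1181 -8.278 ] [ 0.0534 -0.0001 -0.0471] 0.5912520041671954 [0.4559 0.0672 0.1045]
[ 0.0461 -0.5644 -8.0836] [ 0.0332  0.0104 -0.0475] 0.5856267736831483 [0.4559 0.0672 0.1046]
dock
t 11.7 pos [0.4559 0.0672 0.1046] yaw -8.658593512428663 tilt [-0.0003  0.    ] F [ 0.0461 -0.5644 -8.0836] T [ 0.0332  0.0104 -0.0475] w 0.5856267736831483 29.91998853161931 q [-0.1122  0.1016  1.9977 -0.      1.0425  1.6097]
turn deg [ -0.0017   0.0151 -21.9586] shift cm (tool axes now) [14.2671 26.0466 -1.5437] (axes after turn) [ 3.4926 29.4922 -1.5405]
```

The left case weighs about 3 N and the right about 8 N, so the right one (in hand) is the heavier. I'll carry it to the dock.

drive_tool([
  [[0,0,-1.5,0,0,0,0.4],[0,0,-0.5,0,0,-4,0.4],[0,0,0,0,0,-6,0.4],[0,0,0,0,0,-6,0.4],[0,0,0,0,0,-4,0.4],[0,1,0,0,0,-2,0.4],[0.2,2,0,0,0,0,0.4],[0.3,3,0,0,0,0,0.4],[0.5,4,0,0,0,0,0.4],[0.5,4,0,0,0,0,0.4],[0.5,4,0,0,0,0,0.4],[0.5,4,0,0,0,0,0.4],[0.5,3,0,0,0,0,0.4],[0.3,2.5,0,0,0,0,0.4],[0.2,1.5,0,0,0,0,0.4],[0,0.5,0,0,0,0,0.4],[0,0,0,0,0,0,0.4],[0,0,0,0,0,0,0.4],[0,0,0,0,0,0,0.4]],
])

```text
t: 13.6
ee_pos: [0.5574, -0.2105, 0.1246]
tcp_rot: [-3.119, -0.367, 0.001]
ft_force: [0.3, -0.1, -8.4]
grip_width: 0.586
grip_force: 29.9
```

```bash
python3 - <<'E'
from h import *
a=np.radians(13.3);c=np.array([.5967,-.2026])-.04*np.array([np.cos(a),np.sin(a)])
go(*c,.078,13.3)
im=arm.snapshot('top')[:,:,::-1];cv2.imwrite('pics/t2.png',cv2.resize(im[135:255,350:470],None,fx=5,fy=5,interpolation=2))
E
```

```text
t 13.6 pos [ 0.5574 -0.2105  0.1246] yaw 13.410792207851115 tilt [-0.0007  0.0007] F [ 0.2726 -0.0851 -8.4418] T [ 0.0356 -0.0318  0.016 ] w 0.5857828193255655 29.920029072090983 q [-0.5602  0.3499  1.6436  0.0003  1.1491  0.7765]
turn deg [-0.0478  0.0279  0.1108] shift cm (tool axes now) [0.0053 0.1413 4.6556] (axes after turn) [0.0033 0.1374 4.6557]
```

View pics/t2.png

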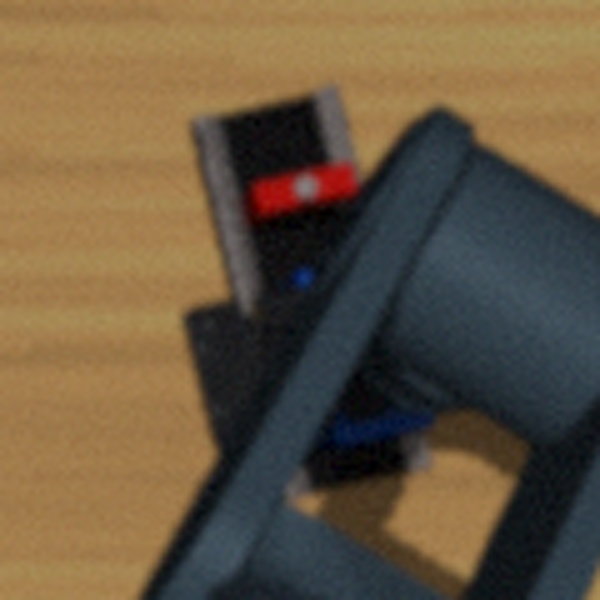

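The top view shows the case over the lower half of the channel, with its front end at about (303,277) in the crop and the red backstop beyond at (305,188). The arm hides the rest, so I'll go lower and check in the scene view.

drive_tool([
  [[0,0.1,1,0,0,0.1,0.4],[0,0,1.5,0,0,0,0.4],[0,0,1.3,0,0,0,0.4],[0,0,0.8,0,0,0,0.4],[0,0,0,0,0,0,0.4],[0,0,0,0,0,0,0.4]],
])

```text
t: 14.25
ee_pos: [0.5579, -0.2128, 0.0783]
tcp_rot: [-3.12, -0.362, 0.001]
ft_force: [0.0, 0.5, -8.4]
grip_width: 0.589
grip_force: 29.9
```

```bash
python3 - <<'E'
from h import *
a=np.radians(13.3);u=np.array([np.cos(a),np.sin(a),0]);v=np.array([-u[1],u[0],0]);z=np.array([0,0,1]);D=np.array([.5967,-.2026,0])
go(*(D-.04*u)[:2],.0511,13.3)
im=arm.snapshot('scene')[:,:,::-1].copy();o=np.array([205,170]);S=6
big=cv2.resize(im[170:285,205:325],None,fx=S,fy=S,interpolation=2)[:600]
q=lambda P:tuple(int(k) for k in ((proj("scene",[P])[0]-o+.5)*S-.5))
for s in(-1,1):
    cv2.line(big,q(D-.11*u+s*.043*v+.026*z),q(D+.11*u+s*.043*v+.026*z),(0,255,0),1)
cv2.line(big,q(D-.11*u-.0285*v+.006*z),q(D-.11*u+.0285*v+.006*z),(0,255,255),1)
b=D+.045*u
for s in(-1,1): cv2.line(big,q(b+s*.027*v+.006*z),q(b+s*.027*v+.07*z),(255,255,0),1)
cv2.imwrite('pics/s2.png',big)
E
```

```text
t 14.25 pos [ 0.5579 -0.2128  0.0783] yaw 13.234551053639171 tilt [-0.0006  0.0004] F [ 0.0413  0.4565 -8.4126] T [ 0.0122 -0.0171  0.0229] w 0.5886981311531713 29.919842267408967 q [-0.563   0.4163  1.661   0.      1.0649  0.7768]
turn deg [-0.0301  0.0269 -0.0655] shift cm (tool axes now) [ 0.0092 -0.101   2.7206] (axes after turn) [ 0.008  -0.1024  2.7205]
```

View pics/s2.png

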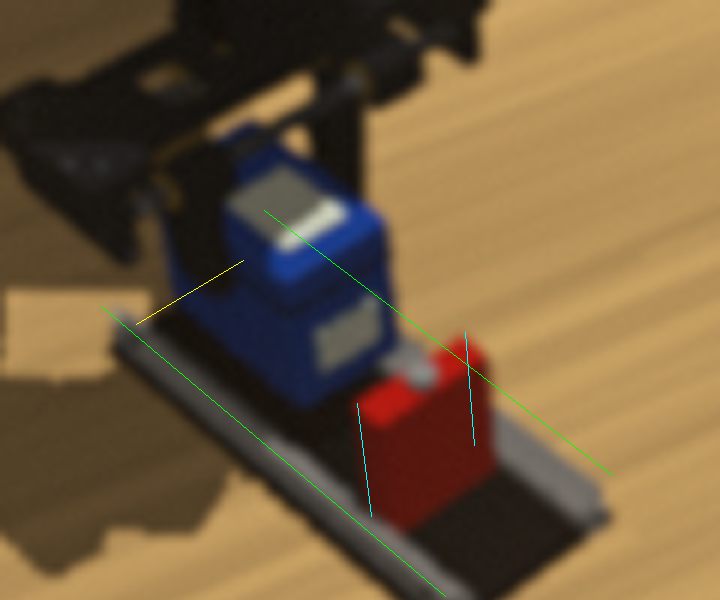

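The scene crop shows the backstop's near top corners at about (358,405) and (465,335), right on my predicted lines. The lip lines sit 10 to 25 px too high, so I'll check that with one more overlay that includes the held case.

```bash
python3 - <<'E'
from h import *
a=np.radians(13.3);u=np.array([np.cos(a),np.sin(a),0]);v=np.array([-u[1],u[0],0]);z=np.array([0,0,1]);D=np.array([.5967,-.2026,0])
im=arm.snapshot('scene')[:,:,::-1].copy();o=np.array([215,185]);S=6
big=cv2.resize(im[185:285,215:335],None,fx=S,fy=S,interpolation=2)
big=np.uint8(255*(big/255.)**.55)
q=lambda P:tuple(int(k) for k in ((proj("scene",[P])[0]-o+.5)*S-.5))
L=lambda l,h,c,x0=.0:cv2.line(big,q(D+x0*u+l*v+h*z),q(D+.11*u+l*v+h*z),c,1)
for s in(-1,1):
    L(s*.0285,.006,(0,255,255));L(s*.043,0,(0,255,0));L(s*.043,.026,(255,0,255))
cv2.line(big,q(D+.11*u+.043*v),q(D+.11*u-.043*v),(0,255,0),1)
s=arm.get_state();R=Ro.from_rotvec(s["tcp_rot"]).as_matrix();p=s["ee_pos"];U=R[:,0];V=-R[:,1]
C=[p+sx*.045*U+sy*.026*V+h*z for h in(-.0451,.0269) for sx,sy in((1,1),(1,-1),(-1,-1),(-1,1))]
for i in range(4):
    cv2.line(big,q(C[i]),q(C[(i+1)%4]),(255,255,255),1);cv2.line(big,q(C[4+i]),q(C[4+(i+1)%4]),(255,255,255),1)
cv2.imwrite('pics/s3.png',big)
E
```

```text
(no output)
```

View pics/s3.png

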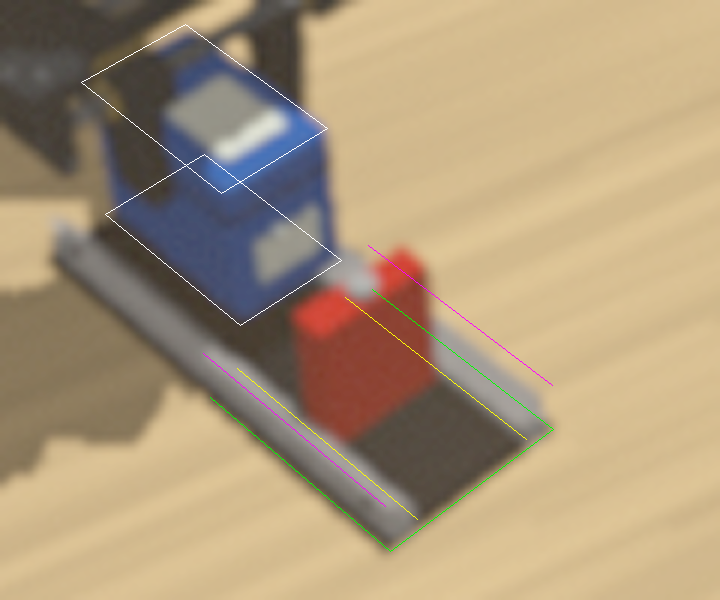

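The new overlay puts the dock's end corners at (385,552) and (548,430), against my green prediction at (390,551) and (553,429). The dock is therefore about 1.7 mm further toward −y than estimated, which matches the backstop in the top view. The case outline fits. I'll correct 0.7 mm and lower.

drive_tool([
  [[0,0.07,0.3,0,0,0,0.4],[0,0,0.4,0,0,0,0.4],[0,0,0.4,0,0,0,0.4],[0,0,0.4,0,0,0,0.4],[0,0,0.2,0,0,0,0.4],[0,0,0,0,0,0,0.4],[0,0,0,0,0,0,0.4]],
])

```text
t: 15.05
ee_pos: [0.5582, -0.2135, 0.0617]
tcp_rot: [-3.121, -0.362, 0.0]
ft_force: [1.2, -0.2, -8.5]
grip_width: 0.589
grip_force: 29.9
```

drive_tool([
  [[0,0,0.3,0,0,0,0.4],[0,0,0.3,0,0,0,0.4],[0,0,0.2,0,0,0,0.4],[0,0,0.1,0,0,0,0.4],[0,0,0,0,0,0,0.4],[0,0,0,0,0,0,0.4]],
])

```text
t: 15.65
ee_pos: [0.5582, -0.2135, 0.0527]
tcp_rot: [3.121, 0.362, 0.0]
ft_force: [0.5, 0.8, -8.3]
grip_width: 0.586
grip_force: 29.9
```

```bash
python3 -c "
from h import *
a=np.radians(13.3);c=np.array([.5971,-.2043])-.04*np.array([np.cos(a),np.sin(a)])
go(*c,.0511,13.3)"
```

```text
t 15.65 pos [ 0.5582 -0.2135  0.0527] yaw 13.240032499307276 tilt [ 0. -0.] F [ 0.487   0.7822 -8.3051] T [-0.0222 -0.0013 -0.0364] w 0.5859966970445382 29.91996889002621 q [-0.5638  0.4555  1.6676  0.      1.0184  0.7759]
turn deg [ 0.0013 -0.0016 -0.06  ] shift cm (tool axes now) [-0.0025 -0.0037  0.1621] (axes after turn) [-0.0025 -0.0037  0.1621]
```

drive_tool([
  [[0,0,0.1,0,0,0,0.4],[0,0,0.05,0,0,0,0.4],[0,0,0,0,0,0,0.4],[0,0,0,0,0,0,0.4],[0,0,0,0,0,0,0.4]],
])

```text
t: 16.15
ee_pos: [0.5582, -0.2135, 0.0512]
tcp_rot: [-3.121, -0.362, 0.0]
ft_force: [-0.6, 1.1, -9.3]
grip_width: 0.589
grip_force: 29.9
```

drive_tool([
  [[0.2,0,0,0,0,0,0.4],[0.4,0,0,0,0,0,0.4],[0.5,0,0,0,0,0,0.4],[0.5,0,0,0,0,0,0.4],[0.5,0,0,0,0,0,0.4],[0.4,0,0,0,0,0,0.4],[0.3,0,0,0,0,0,0.4],[0.2,0,0,0,0,0,0.4],[0,0,0,0,0,0,0.4],[0,0,0,0,0,0,0.4],[0,0,0,0,0,0,0.4]],
])

```text
t: 17.25
ee_pos: [0.5872, -0.2067, 0.0512]
tcp_rot: [-3.121, -0.362, 0.0]
ft_force: [-0.4, 0.3, -8.1]
grip_width: 0.587
grip_force: 29.9
```

```bash
python3 -c "
from h import *
go(.5971,-.2043,.0511,13.3)
im=arm.snapshot('scene')[:,:,::-1];big=cv2.resize(im[185:285,215:335],None,fx=6,fy=6,interpolation=2)
cv2.imwrite('pics/s4.png',np.uint8(255*(big/255.)**.55))"
```

```text
t 17.25 pos [ 0.5872 -0.2067  0.0512] yaw 13.231861393642907 tilt [-0.0001  0.    ] F [-0.4274  0.2724 -8.1189] T [-0.0505 -0.0081 -0.0073] w 0.5868427191660416 29.919262574985623 q [-0.5288  0.5031  1.5996 -0.      1.039   0.8111]
turn deg [-0.0038  0.0044 -0.0681] shift cm (tool axes now) [ 1.015  -0.0076  0.0104] (axes after turn) [ 1.015  -0.0064  0.0105]
```

View pics/s4.png

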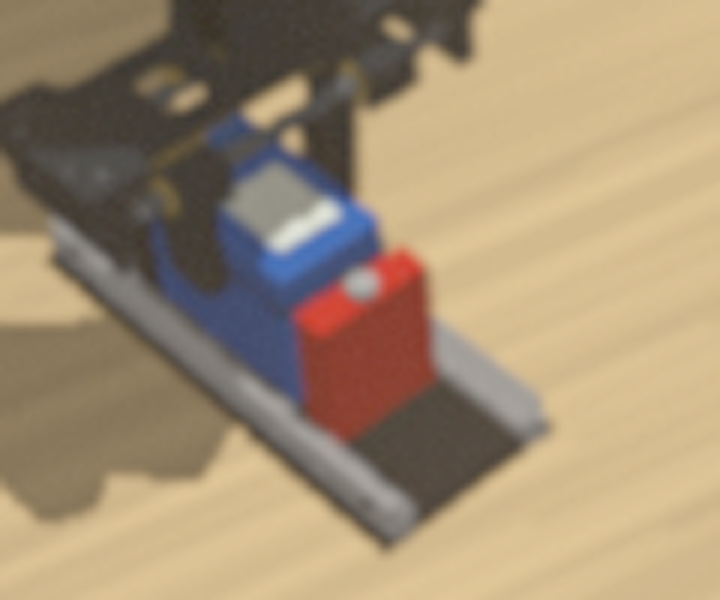

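The case now stands in the channel, with its front edge a little short of the backstop, whose top-left corner is at about (297,310). The gripper still carries its weight, so I'll lower to the floor and creep forward.

drive_tool([
  [[0,0,0.05,0,0,0,0.4],[0,0,0.03,0,0,0,0.4],[0,0,0,0,0,0,0.4],[0,0,0,0,0,0,0.4]],
])

```text
t: 17.7
ee_pos: [0.5877, -0.2069, 0.0511]
tcp_rot: [3.12, 0.362, 0.001]
ft_force: [-1.8, 0.5, 1.7]
grip_width: 0.589
grip_force: 29.9
```

drive_tool([
  [[0.1,0,0,0,0,0,0.4],[0.1,0,0,0,0,0,0.4],[0.1,0,0,0,0,0,0.4],[0.1,0,0,0,0,0,0.4],[0.05,0,0,0,0,0,0.4],[0,0,0,0,0,0,0.4],[0,0,0,0,0,0,0.4]],
])

```text
t: 18.4
ee_pos: [0.5923, -0.2061, 0.0511]
tcp_rot: [3.12, 0.362, 0.002]
ft_force: [-4.1, -0.6, 4.6]
grip_width: 0.587
grip_force: 29.9
```

drive_tool([
  [[0.05,0,-0.03,0,0,0,0.4],[0.05,0,0,0,0,0,0.4],[0.03,0,0,0,0,0,0.4],[0,0,0,0,0,0,0.4],[0,0,0,0,0,0,0.4]],
])

```text
t: 18.9
ee_pos: [0.5934, -0.2056, 0.0511]
tcp_rot: [3.12, 0.362, 0.001]
ft_force: [-3.2, -1.8, 5.2]
grip_width: 0.583
grip_force: 29.9
```

```bash
python3 -c "
from h import *
go(.5971,-.2043,.0511,13.3)"
```

```text
t 18.9 pos [ 0.5934 -0.2056  0.0511] yaw 13.243504889814615 tilt [ 0.0006 -0.0006] F [-3.2151 -1.761   5.2167] T [-0.1527  0.5183 -0.0508] w 0.5832332526561065 29.920044019818306 q [-0.5222  0.5126  1.5852 -0.0002  1.0429  0.8176]
turn deg [ 0.0414 -0.0264 -0.0565] shift cm (tool axes now) [ 0.3937 -0.0435  0.0039] (axes after turn) [ 0.3938 -0.0431  0.0038]
```

drive_tool([
  [[0.04,0,-0.03,0,0,0,0.4],[0.04,0,0,0,0,0,0.4],[0.02,0,0,0,0,0,0.4],[0,0,0,0,0,0,0.4],[0,0,0,0,0,0,0.4]],
])

```text
t: 19.4
ee_pos: [0.5942, -0.2052, 0.0511]
tcp_rot: [3.12, 0.362, 0.001]
ft_force: [-2.2, -1.9, 4.3]
grip_width: 0.588
grip_force: 29.9
```

drive_tool([
  [[0.04,0,0,0,0,0,0.4],[0.03,0,0,0,0,0,0.4],[0,0,0,0,0,0,0.4],[0,0,0,0,0,0,0.4]],
])

```text
t: 19.8
ee_pos: [0.5948, -0.205, 0.0511]
tcp_rot: [3.121, 0.362, 0.0]
ft_force: [-3.6, -1.2, 5.0]
grip_width: 0.589
grip_force: 29.9
```

```bash
python3 -c "
from h import *
go(.5971,-.2043,.0511,13.3)"
```

```text
t 19.8 pos [ 0.5948 -0.205   0.0511] yaw 13.243875296786067 tilt [ 0.0001 -0.0001] F [-3.5546 -1.1865  5.    ] T [-0.31    0.4703 -0.0168] w 0.5890449569263035 29.92238058708608 q [-0.5202  0.5149  1.5816 -0.      1.0449  0.8195]
turn deg [ 0.0077 -0.0055 -0.0561] shift cm (tool axes now) [ 0.2426 -0.0098  0.0049] (axes after turn) [ 0.2426 -0.0096  0.0049]
```

drive_tool([
  [[0.03,0,-0.03,0,0,0,0.4],[0.03,0,0,0,0,0,0.4],[0,0,0,0,0,0,0.4],[0,0,0,0,0,0,0.4]],
])

```text
t: 20.2
ee_pos: [0.5952, -0.2047, 0.0512]
tcp_rot: [-3.12, -0.362, 0.0]
ft_force: [-2.9, -1.2, 2.6]
grip_width: 0.589
grip_force: 29.9
```

drive_tool([
  [[0.03,0,0,0,0,0,0.4],[0.03,0,0,0,0,0,0.4],[0,0,0,0,0,0,0.4],[0,0,0,0,0,0,0.4]],
])

```text
t: 20.6
ee_pos: [0.5958, -0.2045, 0.0511]
tcp_rot: [-3.12, -0.362, 0.0]
ft_force: [-2.3, -0.4, 1.8]
grip_width: 0.588
grip_force: 29.9
```

drive_tool([
  [[0.03,0,0,0,0,0,0.4],[0.03,0,0,0,0,0,0.4],[0,0,0,0,0,0,0.4],[0,0,0,0,0,0,0.4]],
])

```text
t: 21.0
ee_pos: [0.5964, -0.2044, 0.0512]
tcp_rot: [-3.12, -0.362, 0.0]
ft_force: [-1.3, 0.0, 0.2]
grip_width: 0.589
grip_force: 29.9
```

drive_tool([
  [[0.03,0,0,0,0,0,0.4],[0.02,0,0,0,0,0,0.4],[0,0,0,0,0,0,0.4],[0,0,0,0,0,0,0.4]],
])

```text
t: 21.4
ee_pos: [0.5967, -0.2043, 0.0512]
tcp_rot: [-3.12, -0.362, 0.001]
ft_force: [-2.0, -0.1, 0.8]
grip_width: 0.586
grip_force: 29.9
```

drive_tool([
  [[0.03,0,0,0,0,0,0.4],[0.02,0,0,0,0,0,0.4],[0,0,0,0,0,0,0.4],[0,0,0,0,0,0,0.4]],
])

```text
t: 21.8
ee_pos: [0.5968, -0.2044, 0.0512]
tcp_rot: [-3.12, -0.362, 0.002]
ft_force: [-5.7, -1.9, 2.7]
grip_width: 0.588
grip_force: 29.9
```

drive_tool([
  [[0.03,0,0,0,0,0,0.4],[0.02,0,0,0,0,0,0.4],[0,0,0,0,0,0,0.4],[0,0,0,0,0,0,0.4]],
])

```text
t: 22.2
ee_pos: [0.5968, -0.2044, 0.0512]
tcp_rot: [-3.12, -0.363, 0.004]
ft_force: [-7.8, -0.5, 4.0]
grip_width: 0.589
grip_force: 29.9
```

```bash
python3 -c "
from h import *
go(.5971,-.2043,.0511,13.3)"
```

```text
t 22.2 pos [ 0.5968 -0.2044  0.0512] yaw 13.254703426329375 tilt [-0.0023  0.    ] F [-7.761  -0.5141  4.0117] T [-0.3627  1.0256  0.0695] w 0.5888969141163182 29.903091564774513 q [-0.5172  0.5195  1.5746 -0.0013  1.0496  0.8229]
turn deg [-0.0336  0.1303 -0.0453] shift cm (tool axes now) [0.0265 0.0004 0.0071] (axes after turn) [0.0265 0.0004 0.0072]
```

drive_tool([
  [[0.03,0,0,0,0,0,0.4],[0.02,0,0,0,0,0,0.4],[0,0,0,0,0,0,0.4],[0,0,0,0,0,0,0.4]],
])

```text
t: 22.6
ee_pos: [0.5968, -0.2044, 0.0512]
tcp_rot: [-3.12, -0.363, 0.005]
ft_force: [-9.3, -1.0, 4.3]
grip_width: 0.589
grip_force: 29.9
```

```bash
python3 -c "
from h import *
for i in range(3):
  s=arm.get_state();print(s['ft_force'],s['ft_force']@[.973,.23,0],s['ee_pos'],s['tcp_rot'],s['ft_torque']);arm.snapshot('top')"
```

```text
[-9.3195 -1.0466  4.2635] -9.30855500195182 [ 0.5968 -0.2044  0.0512] [-3.1202 -0.3628  0.0053] [-0.4992  1.3656  0.1112]
[-10.2996  -2.1866   3.9809] -10.52443047391214 [ 0.5968 -0.2044  0.0512] [-3.1202 -0.3628  0.0053] [-0.4338  1.3633  0.1332]
[-9.7207 -0.8629  4.9212] -9.6567554280238 [ 0.5968 -0.2044  0.0512] [-3.1202 -0.3628  0.0054] [-0.4464  1.3422  0.0501]
```

drive_tool([
  [[0.03,0,0,0,0,0,0.4],[0,0,0,0,0,0,0.4],[0,0,0,0,0,0,0.4],[0,0,0,0,0,0,0.4],[0,0,0,0,0,0,0.4],[0,0,0,0,0,0,0.4],[0,0,0,0,0,0,0.4],[0,0,0,0,0,0,0.4],[0,0,0,0,0,0,0.4],[0,0,0,0,0,0,0.4]],
])

```text
t: 23.75
ee_pos: [0.5969, -0.2044, 0.0511]
tcp_rot: [-3.12, -0.363, 0.006]
ft_force: [-11.1, -2.4, 4.7]
grip_width: 0.588
grip_force: 29.9
```

drive_tool([
  [[0,0,0,0,0,0,0.4],[0,0,0,0,0,0,0.4],[0,0,0,0,0,0,0.4],[0,0,0,0,0,0,0.4],[0,0,0,0,0,0,0.4],[0,0,0,0,0,0,0.4],[0,0,0,0,0,0,0.4],[0,0,0,0,0,0,0.4],[0,0,0,0,0,0,0.4],[0,0,0,0,0,0,0.4]],
])

```text
t: 24.75
ee_pos: [0.5969, -0.2044, 0.0512]
tcp_rot: [-3.12, -0.363, 0.006]
ft_force: [-10.3, -1.8, 5.2]
grip_width: 0.584
grip_force: 29.9
```

drive_tool([
  [[0,0,0,0,0,0,0.4],[0,0,0,0,0,0,0.4],[-0.03,0,0,0,0,0,0.4],[-0.04,0,0,0,0,0,0.4],[0,0,0,0,0,0,0.4],[0,0,0,0,0,0,0.65],[0,0,0,0,0,0,0.75],[0,0,0,0,0,0,0.85],[0,0,0,0,0,0,0.9],[0,0,0,0,0,0,0.9],[0,0,0,0,0,0,0.9]],
])

```text
t: 25.85
ee_pos: [0.5981, -0.2041, 0.0513]
tcp_rot: [-3.121, -0.362, -0.0]
ft_force: [0.4, 0.4, 0.4]
grip_width: 0.899
grip_force: 0.0
```

drive_tool([
  [[0,0,-0.5,0,0,0,0.9],[0,0,-1.5,0,0,0,0.9],[0,0,-3,0,0,0,0.9],[0,0,-4,0,0,0,0.9],[0,0,-4,0,0,0,0.9],[-2,0,-3,0,0,0,0.9],[-4,0,-2,0,0,0,0.9],[-4,2,0,0,0,0,0.9],[-4,3,0,0,0,0,0.9],[-3,4,0,0,0,0,0.9],[0,4,0,0,0,0,0.9],[0,4,0,0,0,0,0.9],[0,2,0,0,0,0,0.9],[0,0,0,0,0,0,0.9],[0,0,0,0,0,0,0.9]],
])

```text
t: 27.35
ee_pos: [0.4759, -0.4277, 0.2319]
tcp_rot: [-3.12, -0.362, -0.0]
ft_force: [-0.2, 0.4, -0.8]
grip_width: 0.902
grip_force: 0.0
```

```bash
python3 - <<'E'
from h import *
s=arm.get_state();print(s["t"],s["ee_pos"],s["ft_force"])
im=arm.snapshot('top')[:,:,::-1];cv2.imwrite('pics/t5.png',cv2.resize(im[100:320,160:480],None,fx=2.4,fy=2.4,interpolation=2))
E
```

```text
27.35 [ 0.4759 -0.4277  0.2319] [-0.2222  0.4238 -0.788 ]
```

View pics/t5.png

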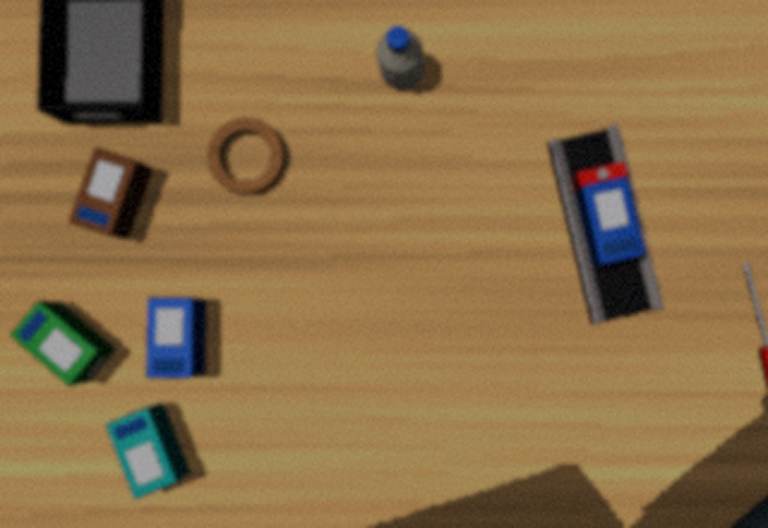

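The final view shows the heavy case in the dock against the red backstop, at about (610,215). The light case stands in its old place at (170,335), and nothing else has moved.

```bash
python3 -c "
from cell import arm
print(arm.close_job())"
```

```text
the job is handed in; nothing more can be done
None
```

The right case was the heavier (about 8 N against 3 N): I put it in the dock, held it against the backstop at about 11 N (wrist reading) for 2 s and let go, left the lighter case standing in its place, and handed the job in at about 27 s; no verdict came back.

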